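# Turn the cover over, cap the driver board and send the shuttle home

## Robot

A 6-joint arm with a two-finger parallel gripper is mounted at the origin on the work surface. World frame = base frame: x ahead of the robot, y to its left, z up, the work surface at z = 0. Lengths are in m, angles in rad, forces in N, time in s.
With the tool pointing down it reaches from about 0.3 to 0.95 m from the base axis. Payload 3.1 kg.
Tool frame: the origin (TCP) lies where the fingers leave the gripper's body, on its centre line; the fingertips stand 73 mm ahead of it and the grasp point (between the pads) lies 54 mm ahead of it; z points along the fingers, y is the line along which they close (so a half turn about z gives the same grasp; the last joint's range is limited). The gripper opens to 85 mm and grips with 20 to 120 N. Pads are 22 mm wide; open, the fingers measure 114 mm over their backs; the gripper's body (76 mm by 85 mm) begins 54 mm behind the grasp point. The pads swing forward as they close: fully open they stand 13 mm farther back than shut.
Start: joints at [1.144, 0.308, 1.634, -0, 1.2, -0.07], TCP at [0.218, 0.586, 0.304] pointing down, gripper open.
Joint ranges: [-3.06, 3.06], [-0.79, 1.96], [0.05, 2.63], [-1.19, 4.34], [0.05, 2.64], [-2.94, 2.94]. Speed limits (rad/s): [2.79, 2.79, 3.14, 3.14, 3.14, 3.14].

## Interface

Orientations are given as a unit quaternion [x, y, z, w].
In Python, from rig import manip, get_image, camera_model gives the robot as it stands.
- The arm moves only by the tool drive_tool, never from a script. Its argument "steps" is a list of rows, each an object of numbers: "tx", "ty", "tz": the shift along the world's x, y, z in m; "ax", "ay", "az": the turn, a rotation vector about the world's x, y, z in degrees; "hand": the opening, from -1 (shut) to 1 (fully open). A call has 1 to 10 rows; each row shifts and turns the commanded pose from where the row before left it; what a row does not reach is not made up. A row lasts 1/10 s, in which the tool goes at most 50 mm and 8.59 degrees, less where a joint would pass 70% of its speed; a pose out of reach is approached as far as the arm can. A call is refused whole if a number of a shift passes 0.05 or a number of a turn 8.59, either way. A call with a gripper value outside its range is refused whole. The fingers move at their own pace and stop on an object; the grip force is fixed at half the most. Time passes only in rows, so rows that do not move let the fingers close. It gives the time, the measured TCP pose, the force, the opening and the grip force at its end, in the units of the state.
- manip.state(): the state, without advancing time (a new reading comes with each control period).
- get_image(name): name is "scene" or "top" or "wrist"; returns the picture (384x512x3 uint8, red, green, blue); there is no depth.
- camera_model(name): a dict with "vertical_fov" (degrees; the focal length in pixels is half the picture's height over the tangent of half this angle, whatever the lens; pixels are square), "cx", "cy" (the principal point, pixels), "position" and "orientation" of the camera in the world; the wrist camera has in their place "hand_eye" (4x4, takes a point from camera to tool coordinates, whose origin is the TCP and whose axes are the flange's). Camera axes: x right, y down, z forward; pixel columns grow to the right and rows downward; lengths in m; the calibration is good to about 2 mm. The wrist camera is an equidistant fisheye: a pixel r from the principal point sees the ray r / f radians off the axis. A picture is of the moment at which its call begins: read the wrist's pose just before it. camera_model takes no time and is no camera call.
- manip.job_done(): hands the job in; it is judged then, once.
The state is a dict: "t": time; "joint_positions": joint angles; "qd": joint speeds; "effort": joint torques, N m; "ee_pos": TCP position; "tcp_rot": TCP orientation; "ft_force": force on the tool from outside, world axes, zero at the start; "torque": the same for the moment, N m; "finger_gap": finger opening in m; "grip_force": force on a finger pad.
Only numpy, scipy, OpenCV 4.12 (cv2) and the standard library are available. Lean on these libraries where they do the work, as an engineer would, in place of code of your own. Each camera call takes 0.05 s, during which the arm holds its last target. There are 200 camera calls.

## Task

The blue cover is lying with its open side up. Turn it right over and set it gently, open side down, over the circuit board on the red-tabbed shuttle so that its rim sits flat on the black seat all round; let go of it, and then push the shuttle by its red tab away from the robot until it is fully home against its stop. Leave the mixing cup, glue bottle, jar and tape roll standing where they are.

Things in the scene. Friction and masses are not known exactly. Their poses are not given: they have to be found in the camera images.
- cover_mid (a point): Blue plastic box-shaped cover, one side open, 80 mm long (y) x 54 wide (x) x 50 deep (z), walls 4 mm, about 0.16 kg, symmetric. The point is its centre, 25 mm from closed face and from rim. z points out of the open side: up at the start. It also stands steadily on its 54 x 50 end. Starts on the bench (height 0) left or right of the shuttle, y within 25 degrees of world y, either way.
- seat (a point): Centre of the black seat's top on the shuttle, where the cover's rim goes: 72 mm (x) by 98 mm (y), 41 mm above the bench, 12 mm above the dark shuttle plate (180 x 120 mm). x is the sliding direction, away from the robot within 10 degrees; the cover's 80 mm goes along y; z up.
- board_top (a point): Highest level of the green circuit board's parts, 24 mm above the seat's centre. The board, fixed in the middle of the seat, is 32 mm (x) by 56 mm (y); the cover's inside, 46 x 72 mm and 46 mm deep, passes over it with 7 mm or more to spare on each side.
- push_tab (a point): Centre of the upright red push tab at the shuttle's near end, 8 mm thick (x), 80 mm wide (y), its top 16 mm above this point and its foot 30 mm below (shuttle plate); this point is 111 mm behind (-x of) the seat's centre and about 59 mm above the bench. Same axes as the seat.
- shuttle (a joint): How far the shuttle has slid along its rails away from the robot, in m: starts at 0 to 0.02, fully home at 0.08 against the stop. About 4 N of rail friction; it stays where it is left.
- mixing_cup_mid (a point): White plastic mixing cup, open end up, 64 mm across, 75 mm high, on the bench on the other side of the shuttle from the cover; the point is its centre. A bystander.
- glue_bottle_mid (a point): White glue bottle with a blue cap, 56 mm across, 130 mm high, at the back of the bench; the point is its centre. A bystander.
- amber_jar_mid (a point): Amber jar with a black lid, 64 mm across, 80 mm high, at the back of the bench; the point is its centre. A bystander.
- tape_roll_mid (a point): Yellow tape roll lying flat, 90 mm across, 24 mm high, out to the left; the point is its centre. A bystander.
Things that resemble listed ones, but are neither listed nor needed, are in the scene too. Of the things like the part that bears cover_mid, leave any that is green; of the rest the larger one is meant.

How it is judged:
By the outcome, as a careful person would: the job done as asked, in the order asked, and still so for the second after the job is handed in, with the robot touching nothing.
It also fails if it takes over 69 s, if anything falls off the work surface, if the arm or the gripper's body presses on something with over 40 N, if the wrist force passes 120 N, or if a joint passes its speed limit or range.

## Working session

There is one attempt and no reset: what is moved stays moved. The work goes in short steps, Python scripts to look and compute and a tool call to move; the robot and the scene stay as the last step left them, time stands still between calls to the robot, and variables do not carry over. Pictures are saved under pics/ and viewed, at most 11 in all, crops included, and the job is handed in when it is done.

Besides the shell and the picture viewer there is one more tool, called in YAML: its name, and indented under it one key for each argument. drive_tool: Moves the arm, as the interface text tells. Its arguments: {"type":"object","properties":{"steps":{"type":"array","items":{"type":"object","properties":{"tx":{"type":"number"},"ty":{"type":"number"},"tz":{"type":"number"},"ax":{"type":"number"},"ay":{"type":"number"},"az":{"type":"number"},"hand":{"type":"number"}}}}},"required":["steps"]}

```bash
mkdir -p pics
python3 - <<'E'
from rig import manip,get_image,camera_model
import cv2
for n in ("scene","top"):
    cv2.imwrite(f"pics/{n}0.png",get_image(n)[:,:,::-1]); print(n,camera_model(n))
print(camera_model("wrist"),manip.state())
E
```

```text
scene {'vertical_fov': 43.03404306491527, 'cx': 252.5014438832991, 'cy': 193.90326352280982, 'position': array([1.42070025, 0.82013888, 0.80969032]), 'orientation': array([ 0.37070501,  0.7963228 , -0.43740114, -0.19268638])}
top {'vertical_fov': 44.72877143984383, 'cx': 250.77772985186624, 'cy': 194.4370129605586, 'position': array([0.3438003 , 0.08240828, 1.35950122]), 'orientation': array([-0.7014555 ,  0.706913  , -0.05969252,  0.06834472])}
{'vertical_fov': 65.70646984690485, 'cx': 259.10827186895887, 'cy': 190.63001434172645, 'hand_eye': array([[ 2.56900189e-04, -9.61086858e-01, -2.76246240e-01,
         6.95598842e-02],
       [ 9.99999625e-01,  4.75490250e-04, -7.24307910e-04,
         8.77835805e-04],
       [ 8.27475207e-04, -2.76245951e-01,  9.61086619e-01,
        -7.14663631e-02],
       [ 0.00000000e+00,  0.00000000e+00,  0.00000000e+00,
         1.00000000e+00]])} {'t': 0.1, 'joint_positions': array([ 1.14433787e+00,  3.08925140e-01,  1.63507261e+00,  1.96744164e-06,
        1.19971359e+00, -6.96939976e-02]), 'qd': array([ 4.53344583e-04, -2.61387793e-03, -2.59980167e-03,  9.41037021e-05,
       -1.75269322e-03, -2.23451456e-03]), 'effort': array([ 2.28918670e-04, -4.16400039e+01, -2.77651209e+01,  9.97660514e-07,
        3.88625500e-03, -2.41792506e-06]), 'ee_pos': array([0.21804915, 0.58508615, 0.30275091]), 'tcp_rot': array([ 1.77437959e-01,  9.84131418e-01, -1.02668612e-03, -2.60998474e-04]), 'ft_force': array([-0.48328553, -0.40661754, -0.2954738 ]), 'torque': array([ 0.02037484, -0.02332059, -0.02913673]), 'grip_force': 0.0, 'finger_gap': 0.0852962791570744}
```

View pics/scene0.png

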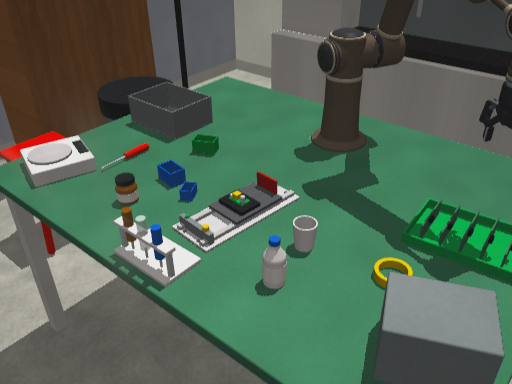

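View pics/top0.png

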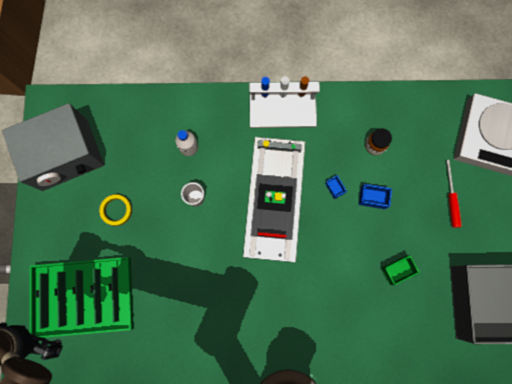

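The cover is the larger blue box at about (375,195) in the top view. The smaller blue box at (335,186) and the green one at (400,270) are decoys. The shuttle is at about (274,200), with its red tab at (271,235). The cup is at (192,193).

```bash
cat > h.py <<'E'
import numpy as np,cv2
from scipy.spatial.transform import Rotation as Ro
from rig import manip,get_image,camera_model
def rays(name,uv,st=None):
    m=camera_model(name);uv=np.atleast_2d(uv).astype(float)
    f=192/np.tan(np.radians(m["vertical_fov"]/2));d=(uv-[m["cx"],m["cy"]])/f
    if name=="wrist":
        r=np.linalg.norm(d,axis=1)+1e-9;v=np.c_[d*(np.sin(r)/r)[:,None],np.cos(r)]
        T=m["hand_eye"];R=Ro.from_quat(st["tcp_rot"]);return R.apply(T[:3,3])+st["ee_pos"],R.apply(v@T[:3,:3].T)
    return m["position"],Ro.from_quat(m["orientation"]).apply(np.c_[d,np.ones(len(d))])
def onplane(name,uv,z,st=None):
    o,v=rays(name,uv,st);return o+v*((z-o[2])/v[:,2])[:,None]
def mask(im,c):
    h=cv2.cvtColor(im,cv2.COLOR_RGB2HSV)
    lo,hi={"blue":((105,120,40),(130,255,255)),"red":((0,150,60),(6,255,255)),"yel":((20,150,100),(32,255,255))}[c]
    return cv2.inRange(h,lo,hi)
def blobs(im,c,amin=60):
    cs,_=cv2.findContours(mask(im,c),cv2.RETR_EXTERNAL,cv2.CHAIN_APPROX_NONE)
    return [k[:,0] for k in cs if cv2.contourArea(k)>amin]
def rect(pts):
    (c,s,a)=cv2.minAreaRect((np.asarray(pts)[:,:2]*1000).astype(np.float32));
    b=cv2.boxPoints((c,s,a));e=[b[1]-b[0],b[2]-b[1]];l=max(e,key=np.linalg.norm)
    if l[1]<0:l=-l
    return np.round(c,1),np.round(sorted(s),1),round(float(np.degrees(np.arctan2(-l[0],l[1]))),1) # yaw of long axis from +y
def say():
    s=manip.state();R=Ro.from_quat(s["tcp_rot"]).as_matrix()
    print("t",round(s["t"],2),"p",np.round(s["ee_pos"],4),"zt",np.round(R[:,2],3),"yt",np.round(R[:,1],3),"j",np.round(s["joint_positions"],2),"gap",round(s["finger_gap"],4),"F",np.round(s["ft_force"],1),"g",round(s["grip_force"],1));return s
E
python3 - <<'E'
from h import *
im=cv2.imread("pics/top0.png")[:,:,::-1].copy()
for c,z in(("blue",.05),("red",.075),("yel",.024)):
    for k in blobs(im,c,15): print(c,k.mean(0).round(),rect(onplane("top",k,z)))
for n,uv,z in (("cup",(192,193),.06),("jar",(380,139),.08),("bottle",(183,135),.13),("tablo",(271,235),.075),("board",(274,197),.065)): print(n,onplane("top",uv,z).round(3))
E
```

```text
blue [375. 196.] (array([ 576.9, -255.5]), array([63. , 84.8]), -9.7)
blue [335. 186.] (array([ 605.3, -143.5]), array([39.9, 56.9]), -61.5)
blue [182. 135.] (array([762.6, 297.9]), array([24.4, 29.3]), -0.6)
blue [265.  83.] (array([921.5,  53.1]), array([23.9, 38.1]), 89.3)
red [271. 235.] (array([466.6,  39.9]), array([11. , 77.7]), -5.6)
red [454. 210.] (array([ 532.2, -465.6]), array([25.6, 92.9]), -88.5)
yel [115. 210.] (array([548.4, 493.2]), array([90.1, 90.7]), -24.6)
yel [278. 196.] (array([583.4,  18.9]), array([17.4, 23.5]), 89.0)
yel [266. 143.] (array([742. ,  53.3]), array([14.8, 15.4]), 89.4)
cup [[0.588 0.264 0.06 ]]
jar [[ 0.735 -0.271  0.08 ]]
bottle [[0.737 0.282 0.13 ]]
tablo [[0.465 0.042 0.075]]
board [[0.573 0.032 0.065]]
```

drive_tool:
  steps:
    - {"tz": 0.04, "ty": -0.05}
    - {"tz": 0.04, "ty": -0.05}
    - {"ty": -0.05, "tx": 0.02}
    - {"ty": -0.05, "tx": 0.03}
    - {"ty": -0.05, "tx": 0.03}
    - {"ty": -0.05, "tx": 0.03}
    - {"ty": -0.05, "tx": 0.02}
    - {"ty": -0.05, "tx": 0.02}
    - {"ty": -0.05, "tx": 0.02}
    - {"ty": -0.05, "tx": 0.02}

```text
invalid input at $.steps[0]: expected keys tx, ty, tz, ax, ay, az, hand
```

drive_tool:
  steps:
    - {"tx": 0.02, "ty": -0.05, "tz": 0.03, "ax": 0, "ay": 0, "az": -8, "hand": 1}
    - {"tx": 0.02, "ty": -0.05, "tz": 0.03, "ax": 0, "ay": 0, "az": -8, "hand": 1}
    - {"tx": 0.03, "ty": -0.05, "tz": 0.03, "ax": 0, "ay": 0, "az": -8, "hand": 1}
    - {"tx": 0.03, "ty": -0.05, "tz": 0, "ax": 0, "ay": 0, "az": -8, "hand": 1}
    - {"tx": 0.03, "ty": -0.05, "tz": 0, "ax": 0, "ay": 0, "az": -8, "hand": 1}
    - {"tx": 0.03, "ty": -0.05, "tz": 0, "ax": 0, "ay": 0, "az": -8, "hand": 1}
    - {"tx": 0.03, "ty": -0.05, "tz": 0, "ax": 0, "ay": 0, "az": -8, "hand": 1}
    - {"tx": 0.03, "ty": -0.05, "tz": 0, "ax": 0, "ay": 0, "az": -8, "hand": 1}
    - {"tx": 0.03, "ty": -0.05, "tz": 0, "ax": 0, "ay": 0, "az": -8, "hand": 1}
    - {"tx": 0.03, "ty": -0.05, "tz": 0, "ax": 0, "ay": 0, "az": -8, "hand": 1}

```text
t: 1.1
ee_pos: [0.4541, 0.1643, 0.3752]
tcp_rot: [0.77, 0.638, 0.0, -0.0]
ft_force: [1.9, 1.1, -0.1]
finger_gap: 0.0859
grip_force: 0.0
```

drive_tool:
  steps:
    - {"tx": 0.02, "ty": -0.05, "tz": 0, "ax": 0, "ay": 0, "az": 0, "hand": 1}
    - {"tx": 0.02, "ty": -0.05, "tz": 0, "ax": 0, "ay": 0, "az": 0, "hand": 1}
    - {"tx": 0.02, "ty": -0.05, "tz": 0, "ax": 0, "ay": 0, "az": 0, "hand": 1}
    - {"tx": 0.02, "ty": -0.05, "tz": 0, "ax": 0, "ay": 0, "az": 0, "hand": 1}
    - {"tx": 0, "ty": -0.05, "tz": 0, "ax": 0, "ay": 0, "az": 0, "hand": 1}
    - {"tx": 0, "ty": -0.05, "tz": 0, "ax": 0, "ay": 0, "az": 0, "hand": 1}
    - {"tx": 0, "ty": -0.02, "tz": 0, "ax": 0, "ay": 0, "az": 0, "hand": 1}
    - {"tx": 0, "ty": 0, "tz": 0, "ax": 0, "ay": 0, "az": 0, "hand": 1}
    - {"tx": 0, "ty": 0, "tz": 0, "ax": 0, "ay": 0, "az": 0, "hand": 1}

```text
t: 2.0
ee_pos: [0.5276, -0.1395, 0.3748]
tcp_rot: [0.769, 0.639, -0.0, -0.001]
ft_force: [-0.7, 0.4, 0.7]
finger_gap: 0.0856
grip_force: 0.0
```

Run:
```python
from h import *
s=say();im=get_image("wrist");cv2.imwrite("pics/w1.png",im[:,:,::-1])
for k in blobs(im,"blue",300):
    print(k.mean(0).round(),[ (z,*rect(onplane("wrist",k,z,s))) for z in(.05,0)])
```

```text
t 2.0 p [ 0.5276 -0.1395  0.3748] zt [-0.001  0.001 -1.   ] yt [ 0.983 -0.183 -0.001] j [-0.34  0.1   1.74  0.    1.3  -0.16] gap 0.0856 F [-0.7  0.4  0.7] g 0.0
[307. 228.] [(0.05, array([ 580.2, -252.8]), array([58. , 93.8]), -9.6), (0, array([ 585.1, -275.9]), array([ 65.3, 105.6]), -9.6)]
[317. 153.] [(0.05, array([ 606.8, -143.7]), array([40.7, 52.4]), -60.9), (0, array([ 615. , -153.1]), array([45.9, 59. ]), -60.9)]
```

View pics/w1.png

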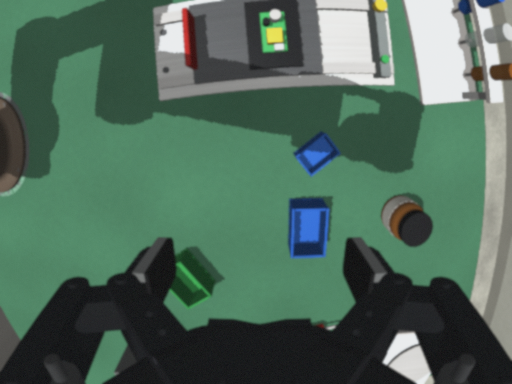

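drive_tool:
  steps:
    - {"tx": 0.01, "ty": -0.03, "tz": 0, "ax": -8, "ay": 1.3, "az": 0, "hand": 1}
    - {"tx": 0.01, "ty": -0.03, "tz": 0, "ax": -8, "ay": 1.3, "az": 0, "hand": 1}
    - {"tx": 0, "ty": 0, "tz": 0, "ax": 0, "ay": 0, "az": 0, "hand": 1}

```text
t: 2.35
ee_pos: [0.5491, -0.1983, 0.3748]
tcp_rot: [0.76, 0.635, -0.107, 0.093]
ft_force: [0.0, 0.3, 0.2]
finger_gap: 0.0849
grip_force: 0.0
```

Run:
```python
from h import *
s=say();im=get_image("wrist");cv2.imwrite("pics/w2.png",im[:,:,::-1])
for k in blobs(im,"blue",300):
    print(k.mean(0).round(),rect(onplane("wrist",k,.05,s)))
```

```text
t 2.35 p [ 0.5491 -0.1983  0.3748] zt [-0.044 -0.278 -0.96 ] yt [ 0.984 -0.177  0.006] j [-0.3   0.16  1.69 -0.3   1.26 -0.04] gap 0.0849 F [0.  0.3 0.2] g 0.0
[287. 126.] (array([ 581.4, -253.8]), array([55.2, 90.3]), -9.7)
[298.  44.] (array([ 608.6, -147.3]), array([38.1, 52.8]), -60.9)
```

drive_tool:
  steps:
    - {"tx": 0.036, "ty": -0.031, "tz": -0.03, "ax": 0, "ay": 0, "az": 0, "hand": 1}
    - {"tx": 0, "ty": 0, "tz": -0.045, "ax": 0, "ay": 0, "az": 0, "hand": 1}
    - {"tx": 0, "ty": 0, "tz": -0.045, "ax": 0, "ay": 0, "az": 0, "hand": 1}
    - {"tx": 0, "ty": 0, "tz": -0.045, "ax": 0, "ay": 0, "az": 0, "hand": 1}
    - {"tx": 0, "ty": 0, "tz": -0.04, "ax": 0, "ay": 0, "az": 0, "hand": 1}
    - {"tx": 0, "ty": 0, "tz": -0.035, "ax": 0, "ay": 0, "az": 0, "hand": 1}
    - {"tx": 0, "ty": 0, "tz": -0.025, "ax": 0, "ay": 0, "az": 0, "hand": 1}
    - {"tx": 0, "ty": 0, "tz": -0.015, "ax": 0, "ay": 0, "az": 0, "hand": 1}
    - {"tx": 0, "ty": 0, "tz": -0.011, "ax": 0, "ay": 0, "az": 0, "hand": 1}
    - {"tx": 0, "ty": 0, "tz": 0, "ax": 0, "ay": 0, "az": 0, "hand": 1}

```text
t: 3.4
ee_pos: [0.5796, -0.2263, 0.0869]
tcp_rot: [0.761, 0.634, -0.107, 0.092]
ft_force: [-0.5, -0.3, -0.2]
finger_gap: 0.0853
grip_force: 0.0
```

Run:
```python
from h import *
s=say();im=get_image("wrist");cv2.imwrite("pics/w3.png",im[:,:,::-1])
```

```text
t 3.4 p [ 0.5796 -0.2263  0.0869] zt [-0.046 -0.275 -0.96 ] yt [ 0.984 -0.18   0.004] j [-0.33  0.58  1.78 -0.4   0.78  0.13] gap 0.0853 F [-0.5 -0.3 -0.2] g 0.0
```

View pics/w3.png

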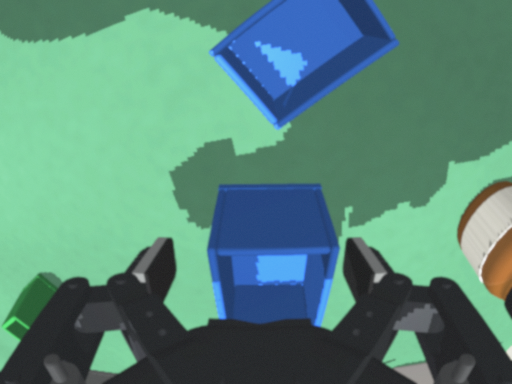

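The cover sits between the fingers, with its rim at columns 208–338. That is about 5 mm to the right of centre, so I shift the hand and close.

drive_tool:
  steps:
    - {"tx": 0.005, "ty": -0.001, "tz": -0.003, "ax": 0, "ay": 0, "az": 0, "hand": 1}
    - {"tx": 0, "ty": 0, "tz": 0, "ax": 0, "ay": 0, "az": 0, "hand": -1}
    - {"tx": 0, "ty": 0, "tz": 0, "ax": 0, "ay": 0, "az": 0, "hand": -1}
    - {"tx": 0, "ty": 0, "tz": 0, "ax": 0, "ay": 0, "az": 0, "hand": -1}
    - {"tx": 0, "ty": 0, "tz": 0, "ax": 0, "ay": 0, "az": 0, "hand": -1}
    - {"tx": 0, "ty": 0, "tz": 0, "ax": 0, "ay": 0, "az": 0, "hand": -1}
    - {"tx": 0, "ty": 0, "tz": 0, "ax": 0, "ay": 0, "az": 0, "hand": -1}
    - {"tx": 0, "ty": 0, "tz": 0, "ax": 0, "ay": 0, "az": 0, "hand": -1}

```text
t: 4.25
ee_pos: [0.586, -0.2282, 0.0859]
tcp_rot: [0.761, 0.633, -0.106, 0.093]
ft_force: [0.5, 1.5, 6.1]
finger_gap: 0.053
grip_force: 64.1
```

```bash
python3 -c "
from h import *
say()"
```

```text
t 4.25 p [ 0.586  -0.2282  0.0859] zt [-0.043 -0.276 -0.96 ] yt [ 0.984 -0.18   0.008] j [-0.33  0.59  1.76 -0.4   0.78  0.13] gap 0.053 F [0.5 1.5 6.1] g 64.1
```

drive_tool:
  steps:
    - {"tx": 0, "ty": 0, "tz": 0.02, "ax": 0, "ay": 0, "az": 0, "hand": -1}
    - {"tx": 0, "ty": 0, "tz": 0.03, "ax": 0, "ay": 0, "az": 0, "hand": -1}
    - {"tx": 0, "ty": 0, "tz": 0.03, "ax": 0, "ay": 0, "az": 0, "hand": -1}
    - {"tx": 0, "ty": 0, "tz": 0.03, "ax": 4, "ay": -0.73, "az": 0, "hand": -1}
    - {"tx": -0.001, "ty": -0.008, "tz": 0.01, "ax": 8, "ay": -1.46, "az": 0, "hand": -1}
    - {"tx": -0.001, "ty": -0.008, "tz": 0, "ax": 8, "ay": -1.46, "az": 0, "hand": -1}
    - {"tx": -0.001, "ty": -0.008, "tz": 0, "ax": 8, "ay": -1.46, "az": 0, "hand": -1}
    - {"tx": -0.001, "ty": -0.008, "tz": 0, "ax": 8, "ay": -1.46, "az": 0, "hand": -1}
    - {"tx": -0.001, "ty": -0.008, "tz": 0, "ax": 8, "ay": -1.46, "az": 0, "hand": -1}
    - {"tx": -0.001, "ty": -0.008, "tz": 0, "ax": 8, "ay": -1.46, "az": 0, "hand": -1}

```text
t: 5.25
ee_pos: [0.5784, -0.2767, 0.2045]
tcp_rot: [0.73, 0.606, 0.245, -0.201]
ft_force: [0.2, 0.4, -2.2]
finger_gap: 0.0535
grip_force: 63.5
```

drive_tool:
  steps:
    - {"tx": -0.001, "ty": -0.008, "tz": 0, "ax": 8, "ay": -1.46, "az": 0, "hand": -1}
    - {"tx": -0.001, "ty": -0.008, "tz": 0, "ax": 8, "ay": -1.46, "az": 0, "hand": -1}
    - {"tx": -0.001, "ty": -0.004, "tz": 0, "ax": 8, "ay": -1.46, "az": 0, "hand": -1}
    - {"tx": 0, "ty": 0, "tz": 0, "ax": 8, "ay": -1.46, "az": 0, "hand": -1}
    - {"tx": 0, "ty": 0, "tz": 0, "ax": 0, "ay": 0, "az": 0, "hand": -1}
    - {"tx": 0, "ty": 0, "tz": 0, "ax": 0, "ay": 0, "az": 0, "hand": -1}
    - {"tx": 0, "ty": 0, "tz": 0, "ax": 0, "ay": 0, "az": 0, "hand": -1}

```text
t: 5.95
ee_pos: [0.5764, -0.2957, 0.2054]
tcp_rot: [0.634, 0.526, 0.436, -0.362]
ft_force: [0.7, 0.4, -0.0]
finger_gap: 0.0534
grip_force: 63.6
```

Run:
```python
from h import *
s=say();R=Ro.from_quat(s["tcp_rot"])
# target: turn total 90 about u from grasp orientation
g=Ro.from_quat([0.761,0.633,-0.106,0.093]);u=np.array([.984,-.18,0])
print(((Ro.from_rotvec(u/np.linalg.norm(u)*np.pi/2)*g)*R.inv()).as_rotvec(degrees=True).round(2), (s["ee_pos"]+.054*R.as_matrix()[:,2]).round(4))
cv2.imwrite("pics/s4.png",get_image("scene")[:,:,::-1])
```

```text
t 5.95 p [ 0.5764 -0.2957  0.2054] zt [ 0.173  0.918 -0.358] yt [ 0.983 -0.185  0.   ] j [-0.83  0.82  1.42  0.87  1.8  -0.87] gap 0.0534 F [ 0.7  0.4 -0. ] g 63.6
[ 4.7  -0.8  -0.14] [ 0.5857 -0.2461  0.186 ]
```

View pics/s4.png

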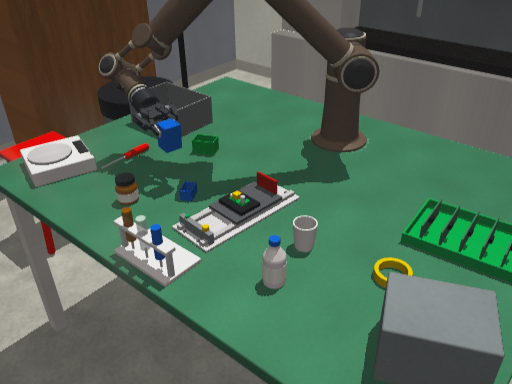

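The scene view shows the cover held at (170,135), closed face towards the camera and hand behind it, as intended. I finish the turn and lower it.

drive_tool:
  steps:
    - {"tx": 0, "ty": 0, "tz": -0.03, "ax": 4.7, "ay": -0.8, "az": 0, "hand": -1}
    - {"tx": 0, "ty": 0, "tz": -0.03, "ax": 0, "ay": 0, "az": 0, "hand": -1}
    - {"tx": 0, "ty": 0, "tz": -0.03, "ax": 0, "ay": 0, "az": 0, "hand": -1}
    - {"tx": 0, "ty": 0, "tz": -0.02, "ax": 0, "ay": 0, "az": 0, "hand": -1}
    - {"tx": 0, "ty": 0, "tz": -0.01, "ax": 0, "ay": 0, "az": 0, "hand": -1}
    - {"tx": 0, "ty": 0, "tz": 0, "ax": 0, "ay": 0, "az": 0, "hand": -1}
    - {"tx": 0, "ty": 0, "tz": 0, "ax": 0, "ay": 0, "az": 0, "hand": -1}

```text
t: 6.7
ee_pos: [0.5768, -0.2962, 0.0864]
tcp_rot: [0.615, 0.51, 0.463, -0.384]
ft_force: [-0.3, 0.1, -1.3]
finger_gap: 0.0533
grip_force: 63.6
```

Run:
```python
from h import *
s=say();R=Ro.from_quat(s["tcp_rot"])
g=Ro.from_quat([0.761,0.633,-0.106,0.093]);u=np.array([.984,-.18,0])
print(((Ro.from_rotvec(u/np.linalg.norm(u)*np.pi/2)*g)*R.inv()).as_rotvec(degrees=True).round(2), (s["ee_pos"]+.054*R.as_matrix()[:,2]).round(4))
```

```text
t 6.7 p [ 0.5768 -0.2962  0.0864] zt [ 0.178  0.944 -0.278] yt [ 0.983 -0.185  0.   ] j [-0.84  1.03  1.35  0.89  1.77 -0.98] gap 0.0533 F [-0.3  0.1 -1.3] g 63.6
[-0.08  0.1  -0.14] [ 0.5864 -0.2453  0.0714]
```

Expect the bottom end about 15 mm above the bench; lower slowly until the force shows contact.

drive_tool:
  steps:
    - {"tx": 0, "ty": 0, "tz": -0.005, "ax": 0, "ay": 0, "az": 0, "hand": -1}
    - {"tx": 0, "ty": 0, "tz": -0.004, "ax": 0, "ay": 0, "az": 0, "hand": -1}
    - {"tx": 0, "ty": 0, "tz": -0.003, "ax": 0, "ay": 0, "az": 0, "hand": -1}
    - {"tx": 0, "ty": 0, "tz": 0, "ax": 0, "ay": 0, "az": 0, "hand": -1}

```text
t: 7.1
ee_pos: [0.576, -0.2961, 0.0727]
tcp_rot: [0.615, 0.509, 0.463, -0.384]
ft_force: [-0.0, 0.6, -1.0]
finger_gap: 0.0534
grip_force: 63.7
```

drive_tool:
  steps:
    - {"tx": 0, "ty": 0, "tz": -0.002, "ax": 0, "ay": 0, "az": 0, "hand": -1}
    - {"tx": 0, "ty": 0, "tz": 0, "ax": 0, "ay": 0, "az": 0, "hand": -1}

```text
t: 7.3
ee_pos: [0.576, -0.2963, 0.0725]
tcp_rot: [0.614, 0.509, 0.464, -0.385]
ft_force: [-2.3, -0.5, 4.8]
finger_gap: 0.0537
grip_force: 63.9
```

drive_tool:
  steps:
    - {"tx": 0, "ty": 0, "tz": -0.001, "ax": 0, "ay": 0, "az": 0, "hand": -1}
    - {"tx": 0, "ty": 0, "tz": 0, "ax": 0, "ay": 0, "az": 0, "hand": -1}

```text
t: 7.5
ee_pos: [0.576, -0.2963, 0.0724]
tcp_rot: [0.614, 0.509, 0.464, -0.386]
ft_force: [-2.8, -0.6, 7.1]
finger_gap: 0.053
grip_force: 64.0
```

drive_tool:
  steps:
    - {"tx": 0, "ty": 0, "tz": 0, "ax": 0, "ay": 0, "az": 0, "hand": 1}
    - {"tx": 0, "ty": 0, "tz": 0, "ax": 0, "ay": 0, "az": 0, "hand": 1}
    - {"tx": 0, "ty": 0, "tz": 0, "ax": 0, "ay": 0, "az": 0, "hand": 1}
    - {"tx": 0, "ty": 0, "tz": 0, "ax": 0, "ay": 0, "az": 0, "hand": 1}
    - {"tx": 0, "ty": 0, "tz": 0, "ax": 0, "ay": 0, "az": 0, "hand": 1}
    - {"tx": -0.003, "ty": -0.017, "tz": 0.005, "ax": 0, "ay": 0, "az": 0, "hand": 1}
    - {"tx": -0.005, "ty": -0.028, "tz": 0.008, "ax": 0, "ay": 0, "az": 0, "hand": 1}
    - {"tx": -0.005, "ty": -0.028, "tz": 0.008, "ax": 0, "ay": 0, "az": 0, "hand": 1}
    - {"tx": -0.004, "ty": -0.02, "tz": 0.03, "ax": 0, "ay": 0, "az": 0, "hand": 1}
    - {"tx": 0, "ty": 0, "tz": 0.04, "ax": 0, "ay": 0, "az": 0, "hand": 1}

```text
t: 8.5
ee_pos: [0.5571, -0.3925, 0.1596]
tcp_rot: [0.617, 0.508, 0.463, -0.384]
ft_force: [0.1, -0.3, 0.3]
finger_gap: 0.0852
grip_force: 0.0
```

drive_tool:
  steps:
    - {"tx": 0, "ty": 0, "tz": 0.05, "ax": -8.4, "ay": 1.58, "az": 0, "hand": 1}
    - {"tx": 0, "ty": 0, "tz": 0.05, "ax": -8.4, "ay": 1.58, "az": 0, "hand": 1}
    - {"tx": 0, "ty": 0, "tz": 0.05, "ax": -8.4, "ay": 1.58, "az": 0, "hand": 1}
    - {"tx": 0, "ty": 0.01, "tz": 0.03, "ax": -8.4, "ay": 1.58, "az": 0, "hand": 1}
    - {"tx": 0, "ty": 0.02, "tz": 0, "ax": -8.4, "ay": 1.58, "az": 0, "hand": 1}
    - {"tx": 0, "ty": 0.04, "tz": 0, "ax": -8.4, "ay": 1.58, "az": 0, "hand": 1}
    - {"tx": 0, "ty": 0.04, "tz": 0, "ax": -8.4, "ay": 1.58, "az": 0, "hand": 1}
    - {"tx": 0, "ty": 0.04, "tz": 0, "ax": -8.4, "ay": 1.58, "az": 0, "hand": 1}
    - {"tx": 0, "ty": 0.04, "tz": 0, "ax": -7, "ay": 1.3, "az": 0, "hand": 1}
    - {"tx": 0, "ty": 0, "tz": 0, "ax": 0, "ay": 0, "az": 0, "hand": 1}

```text
t: 9.5
ee_pos: [0.5595, -0.1921, 0.3423]
tcp_rot: [0.768, 0.641, -0.01, 0.009]
ft_force: [-0.4, -0.2, -0.1]
finger_gap: 0.0859
grip_force: 0.0
```

Run:
```python
from h import *
s=say();im=get_image("wrist");cv2.imwrite("pics/w5.png",im[:,:,::-1])
for k in blobs(im,"blue",300):
    print(k.mean(0).round(),rect(onplane("wrist",k,.08,s)))
```

```text
t 9.5 p [ 0.5595 -0.1921  0.3423] zt [-0.004 -0.026 -1.   ] yt [ 0.984 -0.179  0.001] j [-0.39  0.21  1.68 -0.03  1.25 -0.21] gap 0.0859 F [-0.4 -0.2 -0.1] g 0.0
[287. 189.] (array([ 589.5, -228.4]), array([54.2, 64.4]), -10.0)
[292. 116.] (array([ 605.9, -145. ]), array([33.7, 48.3]), -61.5)
```

View pics/w5.png

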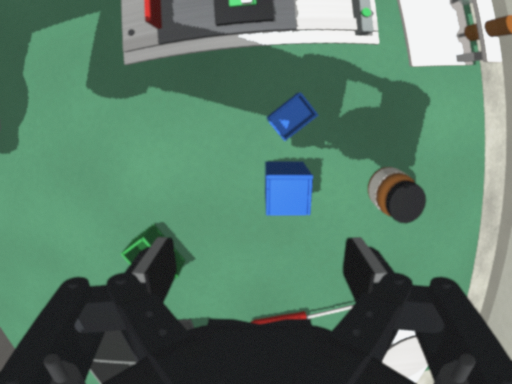

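The cover stands on its end at (288,190) with its top face flat and its closed face towards +y. That agrees with the predicted centre of (0.588,-0.2355). Next, a look at the shuttle from above.

drive_tool:
  steps:
    - {"tx": 0, "ty": 0.05, "tz": 0, "ax": 0, "ay": 0, "az": 0, "hand": 1}
    - {"tx": 0, "ty": 0.05, "tz": 0, "ax": 0, "ay": 0, "az": 0, "hand": 1}
    - {"tx": -0.01, "ty": 0.05, "tz": 0, "ax": 0, "ay": 0, "az": 0, "hand": 1}
    - {"tx": -0.01, "ty": 0.05, "tz": 0, "ax": 0, "ay": 0, "az": 0, "hand": 1}
    - {"tx": 0, "ty": 0, "tz": 0, "ax": 0, "ay": 0, "az": 0, "hand": 1}
    - {"tx": 0, "ty": 0, "tz": 0, "ax": 0, "ay": 0, "az": 0, "hand": 1}

```text
t: 10.15
ee_pos: [0.5399, -0.0018, 0.3412]
tcp_rot: [0.77, 0.638, -0.01, 0.009]
ft_force: [-0.2, -0.7, 1.1]
finger_gap: 0.0856
grip_force: 0.0
```

Run:
```python
from h import *
s=say();im=get_image("wrist");cv2.imwrite("pics/w6.png",im[:,:,::-1])
for k in blobs(im,"red",60): print("red",k.mean(0).round(),rect(onplane("wrist",k,.075,s)))
h=cv2.cvtColor(im,cv2.COLOR_RGB2HSV); v=h[...,2]
print(v[60:260:10,:][:, 150:400:10][::2])
cv2.imwrite("pics/w6b.png",cv2.resize(im[20:270,120:420,::-1],None,fx=2,fy=2))
```

```text
t 10.15 p [ 0.5399 -0.0018  0.3412] zt [-0.004 -0.027 -1.   ] yt [ 0.982 -0.187  0.001] j [-0.07  0.11  1.79 -0.03  1.24  0.13] gap 0.0856 F [-0.2 -0.7  1.1] g 0.0
red [192. 136.] (array([469.6,  41.1]), array([11.1, 75.6]), -8.5)
[[129 129 129 132 132 129 132 128 131 129 130 128 130 129 131 131 132 133
  134 134 134 133 136 133 132]
 [117 132 132 177 226 234 234 235 235 234 233 226 203 161 128 117 107 104
  153 217 212 213 215 217  57]
 [ 91 235 235 235 223 114 113 114 110 108 106  52  48  35  32  31  38  60
   74 149 218 233 215 139  49]
 [ 76 136 136 138  95  58  63  61  60  61  59  31  67  56 111  31  32  61
   62 137 135 134 134 134  49]
 [ 78 135 136 135 107  58  60  61  60  62  61  33  32 145 149  35  32  63
   63 137 138 137 133 133  48]
 [ 79 104  83 137 105  58  61  63  62  62  62  33  35  33  32  30  33  63
   63 128 125 127 127 128  47]
 [ 75  78 225 230 235 233 234 235 234 232 221 179 149 138 133 132 132 133
  132 131 133 132 132 132 131]
 [132 131 130 130 132 131 130 129 127 128 128 128 131 129 131 132 133 134
  134 131 133 133 131 134 132]
 [134 132 131 132 131 130 130 130 130 130 130 130 132 131 133 134 133 133
   81 109 131 130 130 129 130]
 [133  69  25 135 132 132 132 133 133 133 133 134 134 132 132 116  86 212
  203  91  23  68 129 131 130]]
```

View pics/w6b.png

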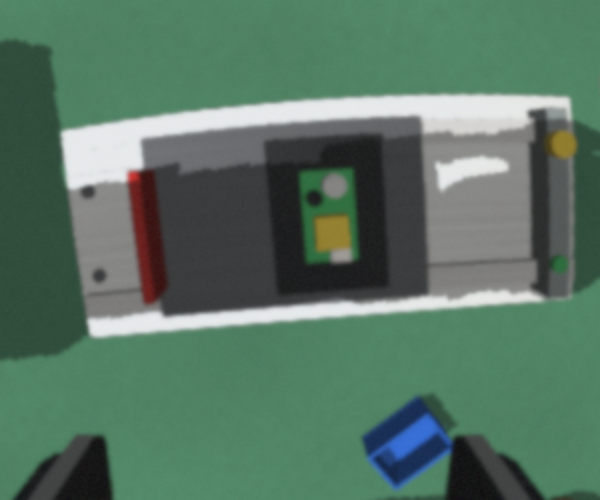

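In this 2x crop the black seat spans about (265,140)–(388,290), the green board (300,168)–(358,264), and the red tab (128,172)–(165,303). I extract the seat outline.

Run:
```python
from h import *
s=dict(ee_pos=np.array([0.5399,-0.0018,0.3412]),tcp_rot=manip.state()["tcp_rot"])
im=cv2.imread("pics/w6.png")[:,:,::-1].copy();h=cv2.cvtColor(im,cv2.COLOR_RGB2HSV)
for th in(50,55):
    m=(h[...,2]<th).astype(np.uint8)*255; w=np.zeros_like(m); w[80:175,243:322]=1; m*=w
    m=cv2.morphologyEx(m,cv2.MORPH_OPEN,np.ones((3,3),np.uint8))
    c=max(cv2.findContours(m,cv2.RETR_EXTERNAL,cv2.CHAIN_APPROX_NONE)[0],key=cv2.contourArea)[:,0]
    print(th,c.min(0),c.max(0),rect(onplane("wrist",c,.041,s)))
q=np.array([(265,140),(383,133),(388,286),(277,294)])/2+[120,20]
P=onplane("wrist",q,.041,s);print(P.round(4),P.mean(0).round(4))
# board centre
g=cv2.inRange(h,(50,120,60),(80,255,255));g[:90]=0;g[160:]=0;g[:,:260]=0;g[:,305:]=0
q=np.array([(300,170),(354,168),(358,262),(306,264)])/2+[120,20];P=onplane("wrist",q,.05,s);print("board",P.round(4),P.mean(0).round(4))
q=np.array([(62,132),(90,336),(571,298),(569,98)])/2+[120,20];P=onplane("wrist",q,.01,s);print("rail",P.round(4))
```

```text
50 [253  88] [314 167] (array([578. ,  28.5]), array([72.8, 96.4]), -5.8)
55 [252  88] [314 167] (array([577.8,  28.3]), array([73.9, 97.5]), -6.2)
[[ 0.5485  0.0819  0.041 ]
 [ 0.6209  0.0738  0.041 ]
 [ 0.6085 -0.0229  0.041 ]
 [ 0.5374 -0.015   0.041 ]] [0.5788 0.0294 0.041 ]
board [[ 0.5658  0.0598  0.05  ]
 [ 0.5981  0.0554  0.05  ]
 [ 0.5908 -0.0022  0.05  ]
 [ 0.5589  0.0023  0.05  ]] [0.5784 0.0288 0.05  ]
rail [[ 0.4124  0.1209  0.01  ]
 [ 0.3961 -0.0262  0.01  ]
 [ 0.7533 -0.0639  0.01  ]
 [ 0.7683  0.0839  0.01  ]]
```

drive_tool:
  steps:
    - {"tx": 0.014, "ty": -0.05, "tz": 0, "ax": -7, "ay": 1.24, "az": 0, "hand": 1}
    - {"tx": 0.013, "ty": -0.05, "tz": 0, "ax": -7, "ay": 1.24, "az": 0, "hand": 1}
    - {"tx": 0.013, "ty": -0.05, "tz": -0.02, "ax": -7, "ay": 1.24, "az": 0, "hand": 1}
    - {"tx": 0.014, "ty": -0.05, "tz": -0.04, "ax": -7, "ay": 1.24, "az": 0, "hand": 1}
    - {"tx": 0, "ty": 0, "tz": -0.04, "ax": 0, "ay": 0, "az": 0, "hand": 1}
    - {"tx": 0, "ty": 0, "tz": -0.04, "ax": 0, "ay": 0, "az": 0, "hand": 1}
    - {"tx": 0, "ty": 0, "tz": 0, "ax": 0, "ay": 0, "az": 0, "hand": 1}
    - {"tx": 0, "ty": 0, "tz": 0, "ax": 0, "ay": 0, "az": 0, "hand": 1}

```text
t: 11.0
ee_pos: [0.5874, -0.183, 0.2118]
tcp_rot: [0.745, 0.615, -0.199, 0.167]
ft_force: [0.2, 0.3, 0.8]
finger_gap: 0.0854
grip_force: 0.0
```

Run:
```python
from h import *
s=say();im=get_image("wrist");cv2.imwrite("pics/w7.png",im[:,:,::-1])
for k in blobs(im,"blue",300): print(k.mean(0).round(),rect(onplane("wrist",k,.08,s)))
R=Ro.from_quat(s["tcp_rot"]).as_matrix();G=np.array([.589,-.2296,.054])
print("to go",(G-.054*R[:,2]-s["ee_pos"]).round(4))
```

```text
t 11.0 p [ 0.5874 -0.183   0.2118] zt [-0.091 -0.492 -0.866] yt [ 0.982 -0.188  0.004] j [-0.17  0.43  1.75 -0.61  1.06  0.35] gap 0.0854 F [0.2 0.3 0.8] g 0.0
[271. 148.] (array([ 591.7, -216.2]), array([53.7, 90.8]), -10.5)
[280.  33.] (array([ 609.2, -133.8]), array([32.6, 43.1]), -61.0)
to go [ 0.0065 -0.02   -0.111 ]
```

drive_tool:
  steps:
    - {"tx": 0.007, "ty": -0.02, "tz": -0.03, "ax": 0, "ay": 0, "az": 0, "hand": 1}
    - {"tx": 0, "ty": 0, "tz": -0.03, "ax": 0, "ay": 0, "az": 0, "hand": 1}
    - {"tx": 0, "ty": 0, "tz": -0.025, "ax": 0, "ay": 0, "az": 0, "hand": 1}
    - {"tx": 0, "ty": 0, "tz": -0.016, "ax": 0, "ay": 0, "az": 0, "hand": 1}
    - {"tx": 0, "ty": 0, "tz": -0.01, "ax": 0, "ay": 0, "az": 0, "hand": 1}
    - {"tx": 0, "ty": 0, "tz": 0, "ax": 0, "ay": 0, "az": 0, "hand": 1}
    - {"tx": 0, "ty": 0, "tz": 0, "ax": 0, "ay": 0, "az": 0, "hand": 1}

```text
t: 11.75
ee_pos: [0.596, -0.201, 0.1027]
tcp_rot: [0.744, 0.616, -0.197, 0.168]
ft_force: [0.5, 0.1, -0.3]
finger_gap: 0.0853
grip_force: 0.0
```

Run:
```python
from h import *
s=say();im=get_image("wrist");cv2.imwrite("pics/w8.png",im[:,:,::-1])
for k in blobs(im,"blue",300): print(k.min(0),k.max(0))
R=Ro.from_quat(s["tcp_rot"]).as_matrix();G=np.array([.589,-.2296,.054])
print("to go",(G-.054*R[:,2]-s["ee_pos"]).round(4))
```

```text
t 11.75 p [ 0.596  -0.201   0.1027] zt [-0.085 -0.493 -0.866] yt [ 0.983 -0.185  0.009] j [-0.2   0.6   1.75 -0.69  0.9   0.46] gap 0.0853 F [ 0.5  0.1 -0.3] g 0.0
[186 160] [320 326]
[182   0] [362 149]
[179   0] [286  88]
to go [-0.0024 -0.002  -0.0019]
```

View pics/w8.png

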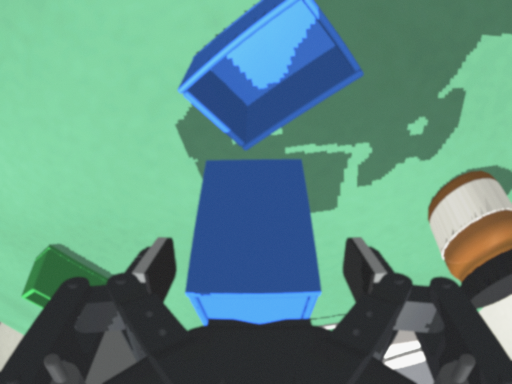

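The standing cover is between the fingers, top edge at columns 186–320, a couple of mm left of centre. I trim and close.

drive_tool:
  steps:
    - {"tx": -0.003, "ty": -0.001, "tz": -0.001, "ax": 0, "ay": 0, "az": 0, "hand": 1}
    - {"tx": 0, "ty": 0, "tz": 0, "ax": 0, "ay": 0, "az": 0, "hand": 1}
    - {"tx": 0, "ty": 0, "tz": 0, "ax": 0, "ay": 0, "az": 0, "hand": -1}
    - {"tx": 0, "ty": 0, "tz": 0, "ax": 0, "ay": 0, "az": 0, "hand": -1}
    - {"tx": 0, "ty": 0, "tz": 0, "ax": 0, "ay": 0, "az": 0, "hand": -1}
    - {"tx": 0, "ty": 0, "tz": 0, "ax": 0, "ay": 0, "az": 0, "hand": -1}
    - {"tx": 0, "ty": 0, "tz": 0, "ax": 0, "ay": 0, "az": 0, "hand": -1}
    - {"tx": 0, "ty": 0, "tz": 0, "ax": 0, "ay": 0, "az": 0, "hand": -1}

```text
t: 12.6
ee_pos: [0.5924, -0.2018, 0.1006]
tcp_rot: [0.744, 0.616, -0.197, 0.168]
ft_force: [0.5, 0.2, 3.5]
finger_gap: 0.0534
grip_force: 63.1
```

Run:
```python
from h import *
s=say();R=Ro.from_quat(s["tcp_rot"])
np.savez("g2.npz",q=s["tcp_rot"],p=s["ee_pos"])
# cover pose standing: y=up, z=-uy, x=u ; closing aligns x with tool y
yt=R.as_matrix()[:,1]; x=np.array([yt[0],yt[1],0]);x/=np.linalg.norm(x);uy=np.array([-x[1],x[0],0])
Rc=np.c_[x,[0,0,1],-uy]
c=np.array([.588,-.2357,.040]); G=s["ee_pos"]+.054*R.as_matrix()[:,2]
d=c-G; c=c-x*(d@x)   # centred in the fingers
a=np.radians(-6.1);xs=np.array([np.cos(a),np.sin(a),0]);ys=np.array([-np.sin(a),np.cos(a),0])
Rt=np.c_[-xs,ys,[0,0,-1]]; Rt2=np.c_[xs,-ys,[0,0,-1]]
for T in(Rt,Rt2):
    Rg=Ro.from_matrix(T@Rc.T)*R; pt=np.array([.578,.029,.066])+T@Rc.T@(s["ee_pos"]-c)
    print("target p",pt.round(4),"zt",Rg.as_matrix()[:,2].round(3),"yt",Rg.as_matrix()[:,1].round(3),Rg.as_quat().round(4))
```

```text
t 12.6 p [ 0.5924 -0.2018  0.1006] zt [-0.086 -0.492 -0.866] yt [ 0.983 -0.185  0.007] j [-0.2   0.6   1.76 -0.69  0.9   0.46] gap 0.0534 F [0.5 0.2 3.5] g 63.1
target p [0.5848 0.0892 0.1001] zt [-0.098 -0.86  -0.5  ] yt [-0.994  0.113  0.   ] [-0.5766  0.6461 -0.3329 -0.3731]
target p [ 0.5712 -0.0312  0.1001] zt [ 0.098  0.86  -0.5  ] yt [ 0.994 -0.113 -0.   ] [ 0.6461  0.5766  0.3731 -0.3329]
```

drive_tool:
  steps:
    - {"tx": 0, "ty": 0, "tz": 0.02, "ax": 0, "ay": 0, "az": 0, "hand": -1}
    - {"tx": 0, "ty": 0, "tz": 0.03, "ax": 0, "ay": 0, "az": 0, "hand": -1}
    - {"tx": 0, "ty": 0, "tz": 0.04, "ax": 0, "ay": 0, "az": 0, "hand": -1}
    - {"tx": 0, "ty": 0, "tz": 0.03, "ax": 4, "ay": -0.75, "az": 0, "hand": -1}
    - {"tx": 0, "ty": 0, "tz": 0, "ax": 7.7, "ay": -1.45, "az": 0, "hand": -1}
    - {"tx": 0, "ty": 0, "tz": 0, "ax": 7.7, "ay": -1.45, "az": 0, "hand": -1}
    - {"tx": 0, "ty": 0, "tz": 0, "ax": 7.7, "ay": -1.45, "az": 0, "hand": -1}
    - {"tx": 0, "ty": 0, "tz": 0, "ax": 7.7, "ay": -1.45, "az": 0, "hand": -1}
    - {"tx": 0, "ty": 0, "tz": 0, "ax": 7.7, "ay": -1.45, "az": 0, "hand": -1}
    - {"tx": 0, "ty": 0, "tz": 0, "ax": 7.7, "ay": -1.45, "az": 0, "hand": -1}

```text
t: 13.6
ee_pos: [0.5915, -0.2018, 0.22]
tcp_rot: [0.758, 0.626, 0.145, -0.117]
ft_force: [-0.4, 0.7, -1.9]
finger_gap: 0.0536
grip_force: 63.1
```

drive_tool:
  steps:
    - {"tx": 0, "ty": 0, "tz": 0, "ax": 7.7, "ay": -1.45, "az": 0, "hand": -1}
    - {"tx": 0, "ty": 0, "tz": 0, "ax": 7.7, "ay": -1.45, "az": 0, "hand": -1}
    - {"tx": 0, "ty": 0, "tz": 0, "ax": 7.7, "ay": -1.45, "az": 0, "hand": -1}
    - {"tx": 0, "ty": 0.02, "tz": 0, "ax": 7.7, "ay": -1.45, "az": 0, "hand": -1}
    - {"tx": 0, "ty": 0.03, "tz": 0, "ax": 5, "ay": -0.9, "az": 2, "hand": -1}
    - {"tx": 0, "ty": 0.03, "tz": 0, "ax": 0, "ay": 0, "az": 2, "hand": -1}
    - {"tx": 0, "ty": 0.03, "tz": 0, "ax": 0, "ay": 0, "az": 0, "hand": -1}
    - {"tx": 0, "ty": 0.02, "tz": 0, "ax": 0, "ay": 0, "az": 0, "hand": -1}
    - {"tx": 0, "ty": 0, "tz": 0, "ax": 0, "ay": 0, "az": 0, "hand": -1}
    - {"tx": 0, "ty": 0, "tz": 0, "ax": 0, "ay": 0, "az": 0, "hand": -1}

```text
t: 14.6
ee_pos: [0.5918, -0.0715, 0.2199]
tcp_rot: [0.657, 0.581, 0.36, -0.318]
ft_force: [-0.1, -0.7, -1.8]
finger_gap: 0.0536
grip_force: 63.2
```

```bash
cat > tgt.py <<'E'
from h import *
P=np.array([0.5712,-0.0312,0.1001]);Q=Ro.from_quat([0.6461,0.5766,0.3731,-0.3329])
if __name__=="__main__":
    s=say();print("to go",(P-s["ee_pos"]).round(4),(Q*Ro.from_quat(s["tcp_rot"]).inv()).as_rotvec(degrees=True).round(2))
E
python3 tgt.py
```

```text
t 14.6 p [ 0.5918 -0.0715  0.2199] zt [ 0.103  0.837 -0.538] yt [ 0.993 -0.122  0.001] j [-0.52  0.56  1.73  0.9   1.47 -0.8 ] gap 0.0536 F [-0.1 -0.7 -1.8] g 63.2
to go [-0.0206  0.0403 -0.1198] [ 2.53 -0.26  0.47]
```

drive_tool:
  steps:
    - {"tx": -0.01, "ty": 0.02, "tz": 0, "ax": 2.5, "ay": -0.26, "az": 0.5, "hand": -1}
    - {"tx": -0.01, "ty": 0.02, "tz": -0.02, "ax": 0, "ay": 0, "az": 0, "hand": -1}
    - {"tx": 0, "ty": 0, "tz": -0.03, "ax": 0, "ay": 0, "az": 0, "hand": -1}
    - {"tx": 0, "ty": 0, "tz": 0, "ax": 0, "ay": 0, "az": 0, "hand": -1}
    - {"tx": 0, "ty": 0, "tz": 0, "ax": 0, "ay": 0, "az": 0, "hand": -1}

```text
t: 15.1
ee_pos: [0.5723, -0.0326, 0.1703]
tcp_rot: [0.646, 0.576, 0.374, -0.333]
ft_force: [0.7, 0.8, -0.9]
finger_gap: 0.0532
grip_force: 63.4
```

```bash
python3 tgt.py
python3 - <<'E'
from h import *
s=manip.state();dz=s["ee_pos"][2]-.1001
im=get_image("top");cv2.imwrite("pics/t9.png",im[:,:,::-1])
for k in blobs(im,"blue",100): print("top",k.mean(0).round(),rect(onplane("top",k,.091+dz)))
im2=get_image("scene");a=im[120:280,190:350,::-1];b=im2[120:280,140:340,::-1]
cv2.imwrite("pics/c9.png",np.hstack([cv2.resize(a,(400,400)),cv2.resize(b,(400,320)).copy() if 0 else cv2.resize(b,(400,400))]))
E
```

```text
t 15.1 p [ 0.5723 -0.0326  0.1703] zt [ 0.1    0.861 -0.499] yt [ 0.993 -0.115 -0.   ] j [-0.49  0.61  1.81  0.96  1.41 -0.89] gap 0.0532 F [ 0.7  0.8 -0.9] g 63.4
to go [-0.0011  0.0014 -0.0702] [-0.08  0.    0.09]
top [277. 189.] (array([578.9,  28.9]), array([61.3, 86.6]), -0.5)
```

View pics/c9.png

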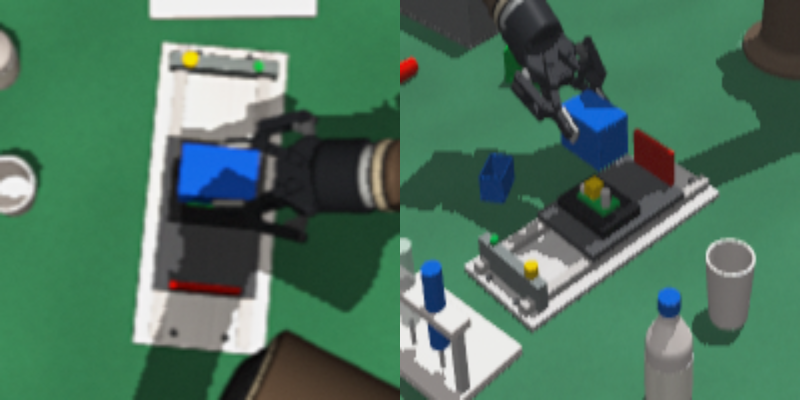

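The cover hovers open side down over the board, centred at about (0.579,0.029). I lower it gently.

drive_tool:
  steps:
    - {"tx": -0.001, "ty": 0.001, "tz": -0.01, "ax": 0, "ay": 0, "az": 0, "hand": -1}
    - {"tx": 0, "ty": 0, "tz": -0.015, "ax": 0, "ay": 0, "az": 0, "hand": -1}
    - {"tx": 0, "ty": 0, "tz": -0.015, "ax": 0, "ay": 0, "az": 0, "hand": -1}
    - {"tx": 0, "ty": 0, "tz": -0.01, "ax": 0, "ay": 0, "az": 0, "hand": -1}
    - {"tx": 0, "ty": 0, "tz": -0.006, "ax": 0, "ay": 0, "az": 0, "hand": -1}
    - {"tx": 0, "ty": 0, "tz": -0.004, "ax": 0, "ay": 0, "az": 0, "hand": -1}
    - {"tx": 0, "ty": 0, "tz": 0, "ax": 0, "ay": 0, "az": 0, "hand": -1}
    - {"tx": 0, "ty": 0, "tz": 0, "ax": 0, "ay": 0, "az": 0, "hand": -1}

```text
t: 16.0
ee_pos: [0.5711, -0.0308, 0.1104]
tcp_rot: [0.646, 0.577, 0.374, -0.333]
ft_force: [0.3, -0.2, -1.0]
finger_gap: 0.0532
grip_force: 63.4
```

```bash
python3 tgt.py
```

```text
t 16.0 p [ 0.5711 -0.0308  0.1104] zt [ 0.099  0.861 -0.499] yt [ 0.994 -0.114  0.001] j [-0.49  0.71  1.8   0.97  1.35 -0.97] gap 0.0532 F [ 0.3 -0.2 -1. ] g 63.4
to go [ 0.0001 -0.0004 -0.0103] [-0.03  0.04  0.01]
```

drive_tool:
  steps:
    - {"tx": 0, "ty": 0, "tz": -0.004, "ax": 0, "ay": 0, "az": 0, "hand": -1}
    - {"tx": 0, "ty": 0, "tz": -0.003, "ax": 0, "ay": 0, "az": 0, "hand": -1}
    - {"tx": 0, "ty": 0, "tz": 0, "ax": 0, "ay": 0, "az": 0, "hand": -1}
    - {"tx": 0, "ty": 0, "tz": 0, "ax": 0, "ay": 0, "az": 0, "hand": -1}

```text
t: 16.4
ee_pos: [0.5709, -0.0307, 0.1032]
tcp_rot: [0.646, 0.576, 0.373, -0.333]
ft_force: [0.7, -0.6, -0.6]
finger_gap: 0.0538
grip_force: 63.4
```

drive_tool:
  steps:
    - {"tx": 0, "ty": 0, "tz": -0.001, "ax": 0, "ay": 0, "az": 0, "hand": -1}
    - {"tx": 0, "ty": 0, "tz": -0.001, "ax": 0, "ay": 0, "az": 0, "hand": -1}
    - {"tx": 0, "ty": 0, "tz": 0, "ax": 0, "ay": 0, "az": 0, "hand": -1}

```text
t: 16.7
ee_pos: [0.571, -0.0308, 0.1014]
tcp_rot: [0.646, 0.576, 0.374, -0.333]
ft_force: [-0.4, 0.1, 0.1]
finger_gap: 0.0535
grip_force: 63.5
```

drive_tool:
  steps:
    - {"tx": 0, "ty": 0, "tz": -0.001, "ax": 0, "ay": 0, "az": 0, "hand": -1}
    - {"tx": 0, "ty": 0, "tz": 0, "ax": 0, "ay": 0, "az": 0, "hand": -1}

```text
t: 16.9
ee_pos: [0.571, -0.0308, 0.1012]
tcp_rot: [0.645, 0.576, 0.374, -0.334]
ft_force: [-1.3, -0.7, 5.2]
finger_gap: 0.053
grip_force: 63.9
```

drive_tool:
  steps:
    - {"tx": 0, "ty": 0, "tz": 0, "ax": 0, "ay": 0, "az": 0, "hand": 1}
    - {"tx": 0, "ty": 0, "tz": 0, "ax": 0, "ay": 0, "az": 0, "hand": 1}
    - {"tx": 0, "ty": 0, "tz": 0, "ax": 0, "ay": 0, "az": 0, "hand": 1}
    - {"tx": 0, "ty": 0, "tz": 0, "ax": 0, "ay": 0, "az": 0, "hand": 1}
    - {"tx": 0, "ty": 0, "tz": 0, "ax": 0, "ay": 0, "az": 0, "hand": 1}
    - {"tx": -0.001, "ty": -0.009, "tz": 0.005, "ax": 0, "ay": 0, "az": 0, "hand": 1}
    - {"tx": -0.002, "ty": -0.021, "tz": 0.012, "ax": 0, "ay": 0, "az": 0, "hand": 1}
    - {"tx": -0.003, "ty": -0.03, "tz": 0.017, "ax": 0, "ay": 0, "az": 0, "hand": 1}
    - {"tx": -0.003, "ty": -0.03, "tz": 0.017, "ax": 0, "ay": 0, "az": 0, "hand": 1}
    - {"tx": 0, "ty": -0.01, "tz": 0.04, "ax": 0, "ay": 0, "az": 0, "hand": 1}

```text
t: 17.9
ee_pos: [0.5605, -0.1334, 0.1896]
tcp_rot: [0.648, 0.575, 0.372, -0.334]
ft_force: [0.4, -0.4, 0.6]
finger_gap: 0.0855
grip_force: 0.0
```

drive_tool:
  steps:
    - {"tx": 0, "ty": 0, "tz": 0.05, "ax": -8.3, "ay": 0.9, "az": 0, "hand": -1}
    - {"tx": -0.02, "ty": 0, "tz": 0.03, "ax": -8.3, "ay": 0.9, "az": 0, "hand": -1}
    - {"tx": -0.03, "ty": 0, "tz": 0, "ax": -8.3, "ay": 0.9, "az": 0, "hand": -1}
    - {"tx": -0.03, "ty": 0.02, "tz": 0, "ax": -8.3, "ay": 0.9, "az": 0, "hand": -1}
    - {"tx": -0.03, "ty": 0.03, "tz": 0, "ax": -8.3, "ay": 0.9, "az": 0, "hand": -1}
    - {"tx": -0.02, "ty": 0.04, "tz": 0, "ax": -8.3, "ay": 0.9, "az": 0, "hand": -1}
    - {"tx": -0.02, "ty": 0.04, "tz": 0, "ax": -8.3, "ay": 0.9, "az": 0, "hand": -1}
    - {"tx": 0, "ty": 0.03, "tz": 0, "ax": -2, "ay": 0.2, "az": 0, "hand": -1}
    - {"tx": 0, "ty": 0, "tz": 0, "ax": 0, "ay": 0, "az": 0, "hand": -1}
    - {"tx": 0, "ty": 0, "tz": 0, "ax": 0, "ay": 0, "az": 0, "hand": -1}

```text
t: 18.9
ee_pos: [0.4136, 0.0264, 0.2715]
tcp_rot: [0.744, 0.668, 0.003, -0.0]
ft_force: [-0.4, 0.3, -0.6]
finger_gap: 0.0
grip_force: 0.0
```

Run:
```python
from h import *
s=say();im=get_image("top");cv2.imwrite("pics/t10.png",im[:,:,::-1])
for k in blobs(im,"blue",100): print("top",k.mean(0).round(),rect(onplane("top",k,.091)))
for k in blobs(im,"red",15): print("red",k.mean(0).round(),rect(onplane("top",k,.075)))
im2=get_image("scene");w=get_image("wrist")
cv2.imwrite("pics/w10.png",w[:,:,::-1])
for k in blobs(w,"blue",300): print("wr",k.mean(0).round(),rect(onplane("wrist",k,.091,s)))
cv2.imwrite("pics/c10.png",np.hstack([cv2.resize(x[:,:,::-1],(400,400)) for x in(im[110:270,190:350],im2[140:270,170:320])]))
```

```text
t 18.9 p [0.4136 0.0264 0.2715] zt [ 0.004  0.005 -1.   ] yt [ 0.994 -0.108  0.004] j [-0.04 -0.08  2.13  0.01  1.08  0.06] gap 0.0 F [-0.4  0.3 -0.6] g 0.0
top [275. 194.] (array([575.8,  29.2]), array([62.7, 83.7]), -6.9)
top [335. 186.] (array([ 597.1, -136.5]), array([38.6, 55.1]), -61.5)
red [454. 210.] (array([ 532.2, -465.6]), array([25.6, 92.9]), -88.5)
wr [410. 279.] (array([571.3, -94.3]), array([46.7, 53.2]), 28.8)
wr [415. 162.] (array([567.6,  34.1]), array([75. , 80.8]), -6.6)
```

View pics/c10.png

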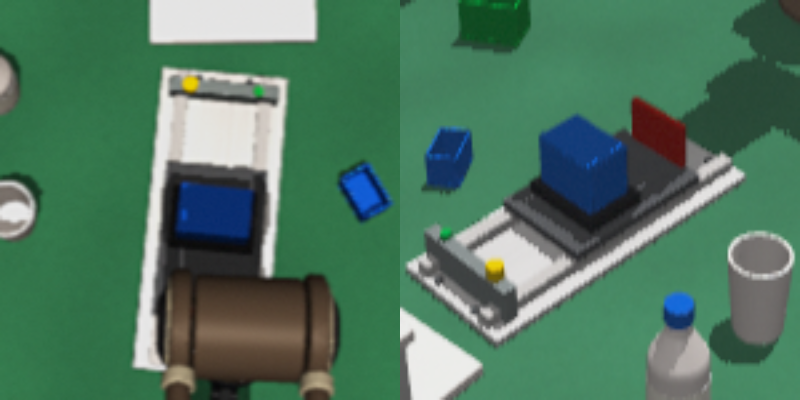

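The cover sits flat and square on the seat, clear of the hand. I lower the shut fingers behind the tab.

drive_tool:
  steps:
    - {"tx": -0.002, "ty": 0.02, "tz": -0.02, "ax": 0, "ay": 0, "az": 0, "hand": -1}
    - {"tx": 0, "ty": 0, "tz": -0.04, "ax": 0, "ay": 0, "az": 0, "hand": -1}
    - {"tx": 0, "ty": 0, "tz": -0.04, "ax": 0, "ay": 0, "az": 0, "hand": -1}
    - {"tx": 0, "ty": 0, "tz": -0.035, "ax": 0, "ay": 0, "az": 0, "hand": -1}
    - {"tx": 0, "ty": 0, "tz": -0.018, "ax": 0, "ay": 0, "az": 0, "hand": -1}
    - {"tx": 0, "ty": 0, "tz": 0, "ax": 0, "ay": 0, "az": 0, "hand": -1}
    - {"tx": 0.01, "ty": -0.001, "tz": 0, "ax": 0, "ay": 0, "az": 0, "hand": -1}
    - {"tx": 0.01, "ty": -0.001, "tz": 0, "ax": 0, "ay": 0, "az": 0, "hand": -1}

```text
t: 19.85
ee_pos: [0.4339, 0.0432, 0.1193]
tcp_rot: [0.746, 0.666, 0.004, 0.0]
ft_force: [-0.6, 0.6, 0.2]
finger_gap: 0.0002
grip_force: 0.0
```

drive_tool:
  steps:
    - {"tx": 0.005, "ty": -0.0005, "tz": 0, "ax": 0, "ay": 0, "az": 0, "hand": -1}
    - {"tx": 0.005, "ty": -0.0005, "tz": 0, "ax": 0, "ay": 0, "az": 0, "hand": -1}
    - {"tx": 0.005, "ty": -0.0005, "tz": 0, "ax": 0, "ay": 0, "az": 0, "hand": -1}
    - {"tx": 0.005, "ty": -0.0005, "tz": 0, "ax": 0, "ay": 0, "az": 0, "hand": -1}
    - {"tx": 0.005, "ty": -0.0005, "tz": 0, "ax": 0, "ay": 0, "az": 0, "hand": -1}

```text
t: 20.35
ee_pos: [0.455, 0.0417, 0.1176]
tcp_rot: [0.745, 0.667, 0.001, -0.002]
ft_force: [-5.7, 0.6, 3.7]
finger_gap: 0.0
grip_force: 2.5
```

Run:
```python
from h import *
s=say();im=get_image("top")
for k in blobs(im,"blue",100): print("top",k.mean(0).round(),rect(onplane("top",k,.091)))
```

```text
t 20.35 p [0.455  0.0417 0.1176] zt [-0.001  0.005 -1.   ] yt [ 0.994 -0.11  -0.002] j [-0.01  0.27  2.14  0.01  0.73  0.1 ] gap 0.0 F [-5.7  0.6  3.7] g 2.5
top [276. 192.] (array([581.4,  29.1]), array([63.5, 84.5]), -6.4)
top [335. 186.] (array([ 597.1, -136.5]), array([38.6, 55.1]), -61.5)
```

drive_tool:
  steps:
    - {"tx": 0.006, "ty": -0.0006, "tz": 0, "ax": 0, "ay": 0, "az": 0, "hand": -1}
    - {"tx": 0.006, "ty": -0.0006, "tz": 0, "ax": 0, "ay": 0, "az": 0, "hand": -1}
    - {"tx": 0.006, "ty": -0.0006, "tz": 0, "ax": 0, "ay": 0, "az": 0, "hand": -1}
    - {"tx": 0.006, "ty": -0.0006, "tz": 0, "ax": 0, "ay": 0, "az": 0, "hand": -1}
    - {"tx": 0.006, "ty": -0.0006, "tz": 0, "ax": 0, "ay": 0, "az": 0, "hand": -1}
    - {"tx": 0.006, "ty": -0.0006, "tz": 0, "ax": 0, "ay": 0, "az": 0, "hand": -1}
    - {"tx": 0.005, "ty": -0.0005, "tz": 0, "ax": 0, "ay": 0, "az": 0, "hand": -1}
    - {"tx": 0.004, "ty": -0.0004, "tz": 0, "ax": 0, "ay": 0, "az": 0, "hand": -1}
    - {"tx": 0.003, "ty": -0.0003, "tz": 0, "ax": 0, "ay": 0, "az": 0, "hand": -1}

```text
t: 21.3
ee_pos: [0.5048, 0.0366, 0.1177]
tcp_rot: [0.745, 0.667, 0.003, -0.001]
ft_force: [-4.6, 0.8, -3.4]
finger_gap: -0.0002
grip_force: 2.2
```

drive_tool:
  steps:
    - {"tx": 0.003, "ty": -0.0003, "tz": 0, "ax": 0, "ay": 0, "az": 0, "hand": -1}
    - {"tx": 0.003, "ty": -0.0003, "tz": 0, "ax": 0, "ay": 0, "az": 0, "hand": -1}

```text
t: 21.5
ee_pos: [0.5106, 0.036, 0.1179]
tcp_rot: [0.745, 0.667, 0.003, -0.001]
ft_force: [-5.0, -0.7, -3.2]
finger_gap: 0.0001
grip_force: 2.2
```

drive_tool:
  steps:
    - {"tx": 0.003, "ty": -0.0003, "tz": 0, "ax": 0, "ay": 0, "az": 0, "hand": -1}
    - {"tx": 0.003, "ty": -0.0003, "tz": 0, "ax": 0, "ay": 0, "az": 0, "hand": -1}

```text
t: 21.7
ee_pos: [0.5168, 0.0354, 0.118]
tcp_rot: [0.745, 0.667, 0.003, -0.001]
ft_force: [-4.5, 0.6, -3.1]
finger_gap: 0.0001
grip_force: 2.2
```

drive_tool:
  steps:
    - {"tx": 0.002, "ty": -0.0002, "tz": 0, "ax": 0, "ay": 0, "az": 0, "hand": -1}
    - {"tx": 0.002, "ty": -0.0002, "tz": 0, "ax": 0, "ay": 0, "az": 0, "hand": -1}

```text
t: 21.9
ee_pos: [0.5209, 0.035, 0.1181]
tcp_rot: [0.745, 0.667, 0.003, -0.001]
ft_force: [-4.6, -0.4, -2.7]
finger_gap: 0.0003
grip_force: 2.1
```

drive_tool:
  steps:
    - {"tx": 0.002, "ty": -0.0002, "tz": 0, "ax": 0, "ay": 0, "az": 0, "hand": -1}
    - {"tx": 0.002, "ty": -0.0002, "tz": 0, "ax": 0, "ay": 0, "az": 0, "hand": -1}

```text
t: 22.1
ee_pos: [0.5249, 0.0346, 0.1181]
tcp_rot: [0.745, 0.667, 0.003, -0.001]
ft_force: [-3.7, 0.1, -3.0]
finger_gap: 0.0001
grip_force: 2.1
```

drive_tool:
  steps:
    - {"tx": 0.002, "ty": -0.0002, "tz": 0, "ax": 0, "ay": 0, "az": 0, "hand": -1}

```text
t: 22.2
ee_pos: [0.5269, 0.0344, 0.1181]
tcp_rot: [0.745, 0.667, 0.003, -0.001]
ft_force: [-5.0, -0.3, -2.0]
finger_gap: -0.0
grip_force: 2.1
```

drive_tool:
  steps:
    - {"tx": 0.002, "ty": -0.0002, "tz": 0, "ax": 0, "ay": 0, "az": 0, "hand": -1}

```text
t: 22.3
ee_pos: [0.5282, 0.0343, 0.118]
tcp_rot: [0.745, 0.667, 0.002, -0.001]
ft_force: [-9.3, -0.9, 4.0]
finger_gap: -0.0001
grip_force: 4.5
```

drive_tool:
  steps:
    - {"tx": 0.002, "ty": -0.0002, "tz": 0, "ax": 0, "ay": 0, "az": 0, "hand": -1}

```text
t: 22.4
ee_pos: [0.5285, 0.0342, 0.1181]
tcp_rot: [0.745, 0.667, 0.001, -0.003]
ft_force: [-13.3, 0.7, 8.1]
finger_gap: 0.0003
grip_force: 7.0
```

drive_tool:
  steps:
    - {"tx": 0.002, "ty": -0.0002, "tz": 0, "ax": 0, "ay": 0, "az": 0, "hand": -1}

```text
t: 22.5
ee_pos: [0.5288, 0.0342, 0.1181]
tcp_rot: [0.745, 0.667, -0.001, -0.005]
ft_force: [-17.9, 1.5, 13.7]
finger_gap: -0.0001
grip_force: 9.4
```

Run:
```python
from h import *
s=say();im=get_image("top");im2=get_image("scene")
for k in blobs(im,"blue",100): print("top",k.mean(0).round(),rect(onplane("top",k,.091)))
cv2.imwrite("pics/c11.png",np.hstack([cv2.resize(x[:,:,::-1],(400,400)) for x in(im[110:270,190:350],im2[140:270,170:320])]))
```

```text
t 22.5 p [0.5288 0.0342 0.1181] zt [-0.008  0.006 -1.   ] yt [ 0.994 -0.11  -0.008] j [-0.02  0.39  1.97  0.01  0.8   0.09] gap -0.0001 F [-17.9   1.5  13.7] g 9.4
top [335. 186.] (array([ 597.1, -136.5]), array([38.6, 55.1]), -61.5)
top [278. 165.] (array([658.4,  21.3]), array([56.4, 85.1]), -5.4)
```

The force climbs with no more travel, so the shuttle is home. I back off and rise.

drive_tool:
  steps:
    - {"tx": -0.006, "ty": 0.0006, "tz": 0, "ax": 0, "ay": 0, "az": 0, "hand": -1}
    - {"tx": -0.02, "ty": 0.002, "tz": 0, "ax": 0, "ay": 0, "az": 0, "hand": -1}
    - {"tx": -0.02, "ty": 0.002, "tz": 0.02, "ax": 0, "ay": 0, "az": 0, "hand": -1}
    - {"tx": -0.03, "ty": 0, "tz": 0.04, "ax": 0, "ay": 0, "az": 0, "hand": -1}
    - {"tx": -0.03, "ty": 0, "tz": 0.04, "ax": 0, "ay": 0, "az": 0, "hand": -1}
    - {"tx": 0, "ty": 0, "tz": 0.04, "ax": 0, "ay": 0, "az": 0, "hand": -1}
    - {"tx": 0, "ty": 0, "tz": 0, "ax": 0, "ay": 0, "az": 0, "hand": -1}
    - {"tx": 0, "ty": 0, "tz": 0, "ax": 0, "ay": 0, "az": 0, "hand": -1}

```text
t: 23.4
ee_pos: [0.4298, 0.0385, 0.2612]
tcp_rot: [0.745, 0.667, 0.007, 0.003]
ft_force: [-0.7, -0.3, -0.4]
finger_gap: 0.0
grip_force: 0.0
```

Run:
```python
from h import *
s=say();im=get_image("top");im2=get_image("scene")
for k in blobs(im,"blue",100): print("top",k.mean(0).round(),rect(onplane("top",k,.091)))
for k in blobs(im,"red",15): print("red",k.mean(0).round(),rect(onplane("top",k,.075)))
cv2.imwrite("pics/c11.png",np.hstack([cv2.resize(x[:,:,::-1],(400,400)) for x in(im[80:240,190:350],im2[140:270,170:320])]))
```

```text
t 23.4 p [0.4298 0.0385 0.2612] zt [ 0.014  0.005 -1.   ] yt [ 0.994 -0.111  0.014] j [-0.01 -0.03  2.11  0.01  1.04  0.09] gap 0.0 F [-0.7 -0.3 -0.4] g 0.0
top [335. 186.] (array([ 596.8, -136.6]), array([38.6, 54.4]), -61.5)
top [278. 167.] (array([653.1,  21.6]), array([67.1, 86.3]), -5.9)
red [274. 206.] (array([545.2,  33.1]), array([ 9. , 78.6]), -6.3)
red [454. 210.] (array([ 532.2, -465.6]), array([25.6, 92.9]), -88.5)
```

View pics/c11.png

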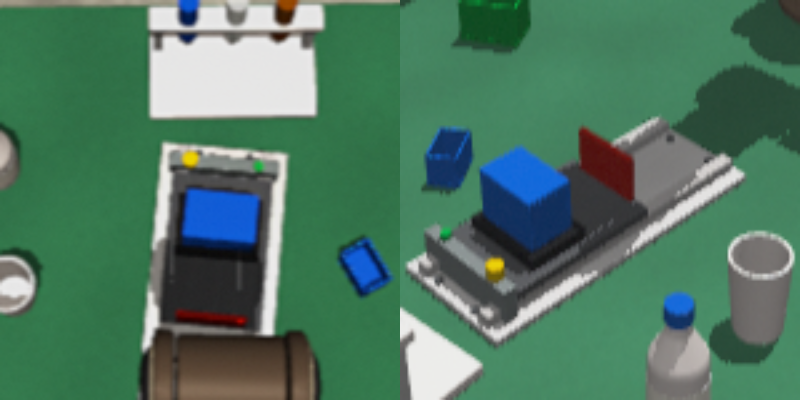

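The shuttle is against its stop, the cover is flat on the seat, and the cup and bottle in the crop still stand where they were. I hand it in.

```bash
python3 -c "
from rig import manip
print(manip.job_done())"
```

```text
the job is handed in; nothing more can be done
None
```

The cover is turned over and sits flat on the seat over the board, the shuttle is pushed home against its stop, the cup, glue bottle, jar and tape roll were not touched, and the job was handed in at about 23.5 s.

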